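Fit the fresh desiccant breather to the hardener tank's bayonet port

TASK

The hardener tank's port is open and must not breathe damp shop air: fit the fresh breather, the one with orange beads lying on the bench. First stand it upright on the worktop on its spigot and let go of it, then take it by the wing on its top, set it in the port collar, feel for the slots, push it down against the spring and turn it clockwise as far as it goes, so that it rises into its lock and stays there when you let go. Leave the other loose things on the bench where they are.

Things in the scene. Friction and masses are not known exactly. Their poses are not given: they have to be found in the camera images.
- breather: Fresh desiccant breather, 140 mm long, 0.16-0.29 kg, at first lying on the bench (axis level, 26 mm up), wing to the right and flat; stands well on its foot. Origin: centre of its flat foot; z along its axis, foot to wing. Z in mm: 0-28 black spigot, 38 diameter, rim bevelled; 28-44 black hexagon, 51 across flats, a flat facing +y, 59 over corners; then cage, cap and wing. Same after half a turn about z.
- lugs (a point): On the breather's axis, 11 mm above its foot, axes as the breather: middle of its two bayonet lugs. They stand on the spigot along +x and -x (in line with the wing), 9 mm wide, 6 mm high (z 8 to 14 mm), reaching 25.5 mm from the axis.
- cage (a point): On the breather's axis, 72 mm above its foot, axes as the breather: the clear round cage with orange beads, 50 mm diameter from 44 to 99 mm, below a round black cap, 51 mm diameter, from 99 to 111 mm. The breather balances near here.
- wing (a point): On the breather's axis, 126 mm above its foot, axes as the breather: its black grip wing, a flat upright bar 46 mm long along x, 14 mm thick along y, from 111 mm to its top at 140 mm. The grip for turning.
- tank: Hardener tank, fixed on the bench: low aluminium vessel 170 mm across, red bolted lid (72 mm high at the middle, bolts to 74, filler plug to 89), the port collar on its centre, three feet reaching 105 from the axis. Origin: centre of its underside, z up. Brass outlet with yellow lever, 40 degrees from +x towards -y, reaches 160 mm from the axis, 54 mm high.
- port (a point): Centre of the port collar's level rim, 106 mm above the bench, z up, x and y as the tank's. Aluminium collar, 69 mm outside, bore 41 mm, with two opposite entry slots for the lugs, open to the top, about 5 degrees of play either way. The line through the slots lies anywhere within 35 degrees either way of this x axis (black dot at each slot). Off the slots the lugs rest on the rim: foot 8 mm below it.
- seat (a point): On the port's axis 19 mm below the rim: where the foot is when locked. Fall into the slots: foot at 12 mm, resting on the spring valve. Push the foot to 25-27 mm (at 28 the hexagon hits the rim, hard stop), turn clockwise seen from above, 80 degrees from slot to stop (red dot), let go: it rises to 19 mm and is locked. Let go short of the stop it stays at 24; unturned it returns to 12.
- valve (a joint): Spring valve disc in the collar's bore, slides down, m. 0 = up, its top 12 mm below the rim; 0.007 with the breather locked, over 0.012 while the lugs pass under the ledge, 0.016 at the hard stop. Spring force 5 N at 0, plus 0.5 N per mm.
- spent_breather: The spent breather, same make but with dark green beads, lying at the left: leave it. Origin at its foot.
- caliper: Digital caliper lying flat at the left front, 225 mm long, 15 mm high; leave it.
- beaker_b: White plastic beaker, 69 mm across, 79 mm high, at the back; leave it.
- dust_cap: Red plastic cap of the port, 72 mm across, 22 mm high, lying to the left of the tank; leave it.
- timer: Small white timer, 60x66x24 mm, at the right; leave it.
- marker: Black marker pen with a blue cap, 138 mm long, lying at the back right; leave it.
- scraper: Scraper with a wooden handle, 188 mm long, lying at the left back; leave it.

How it is judged:
By the outcome, as a careful person would: the job done as asked, in the order asked, and still so for the second after the job is handed in, with the robot touching nothing.
It also fails if it takes over 67 s, if anything falls off the work surface, if the arm or the gripper's body presses on something with over 40 N, if the wrist force passes 120 N, or if a joint passes its speed limit or range.

ROBOT

A 6-joint arm with a two-finger parallel gripper is mounted at the origin on a cart in front of the work surface, level with it; the furniture and walls round the work are solid. World frame = base frame: x ahead of the robot, y to its left, z up, the work surface at z = 0. Lengths are in mm, angles in rad, forces in N, time in s.
With the tool pointing down it reaches from about 350 to 725 mm from the base axis. Payload 6 kg.
Tool frame: the origin (TCP) lies midway between the tips of the shut fingers; the grasp point (between the pads) lies 19 mm behind it; z points along the fingers, x is the direction in which the jaws open and shut, and the axes are right-handed (so a half turn about z gives the same grasp; the last joint's range is limited). The gripper opens to 85 mm and grips with 20 to 120 N. Pads are 22 mm wide; open, the fingers measure 114 mm over their backs; the gripper's body (76 mm by 85 mm) begins 54 mm behind the grasp point. The pads swing forward as they close: fully open they stand 13 mm farther back than shut.
Start: joints at [-1.008, 0.04, 0.085, 0, -1.615, -0.334], TCP at [136.096, -584.338, 231.261] pointing down, gripper open.
Joint ranges: [-2.56, 2.56], [-1.29, 2.01], [-1.08, 1.49], [-3.29, 1.98], [-2.81, -0.18], [-2.99, 2.99]. Speed limits (rad/s): [2.57, 2.57, 3.01, 3.14, 3.14, 3.14].

INTERFACE

Orientations are given as a unit quaternion [x, y, z, w].
In Python, from rig import readout, grab_frame, job gives the robot as it stands. The module is installed in compiled form; this text tells all that it offers.
- The arm moves only by the tool play_rows, never from a script. Its argument "series" is a list of rows, each an object of numbers: "wx", "wy", "wz": the turn, a rotation vector about the world's x, y, z in rad; "dx", "dy", "dz": the shift along the world's x, y, z in mm; "gripper": the finger opening in mm, from 0 to 85.4. In form: [{"wx": .., "wy": .., "wz": .., "dx": .., "dy": .., "dz": .., "gripper": ..}, ...]. A call has 1 to 10 rows; each row is the pose to reach, as a shift and turn from the pose commanded when the call began; what a row does not reach only later rows make up. A row lasts 1/12 s, in which the tool goes at most 41.7 mm and 7.16 degrees, less where a joint would pass 70% of its speed; a pose out of reach is approached as far as the arm can. A call with a gripper value outside its range is refused whole. The fingers move at their own pace and stop on an object; the grip force is fixed at half the most. Time passes only in rows, so rows that repeat a pose let the fingers close. It gives the time, the measured TCP pose, the force and the opening at its end, in the units of the state.
- readout.observe(): the state, without advancing time (a new reading comes with each control period).
- grab_frame(name): name is "scene" or "side" or "wrist"; returns a dict with "pixels" (384x512x3 uint8, red, green, blue), "camera_matrix" (3x3 intrinsics, pixels), "rvec" (rotation vector, rad) and "tvec" (3), from world to camera coordinates, as OpenCV has them; the wrist camera has in their place "T_tool_cam" (4x4, takes a point from camera to tool coordinates, whose origin is the TCP and whose axes are the tool frame's). Camera axes: x right, y down, z forward; pixel columns grow to the right and rows downward; lengths in mm; the calibration is good to about 2 mm. A picture is of the moment at which its call begins: read the wrist's pose just before it. There is no depth.
- job.finish_job(): hands the job in, once; it reports no verdict.
The state is a dict: "clock": time; "q": joint angles; "joint_vel": joint speeds; "joint_torque": joint torques, N m; "eef_pos": TCP position; "orientation": TCP orientation; "contact_force": force on the tool from outside, world axes, zero at the start; "wrist_torque": the same for the moment, N m; "grip_width": finger opening in mm.
Only numpy, scipy, OpenCV 4.12 (cv2) and the standard library are available. Lean on these libraries where they do the work, as an engineer would, in place of code of your own. Each camera call takes 0.05 s, during which the arm holds its last target. There are 200 camera calls.

## Working session

There is one attempt and no reset: what is moved stays moved. The work goes in short steps, Python scripts to look and compute and a tool call to move; the robot and the scene stay as the last step left them, time stands still between calls to the robot, and variables do not carry over. Pictures are saved under pics/ and viewed, about 8 in all and at most 12, crops included, and the job is handed in when it is done.

Besides the shell and the picture viewer there is one more tool, called after "Request:" as a command line: name --argument value ..., lists and objects as JSON in quotes. play_rows: Moves the arm, as the interface text tells. Its arguments: {"type":"object","properties":{"series":{"type":"array","items":{"type":"object","properties":{"wx":{"type":"number"},"wy":{"type":"number"},"wz":{"type":"number"},"dx":{"type":"number"},"dy":{"type":"number"},"dz":{"type":"number"},"gripper":{"type":"number"}}}}},"required":["series"]}

```bash
mkdir -p pics; cat > h.py <<'E'
import numpy as np, cv2
from rig import readout, grab_frame, job
from scipy.spatial.transform import Rotation as R
def cam(name):
    s=readout.observe(); f=grab_frame(name); K=np.array(f["camera_matrix"],float)
    if name=="wrist":
        T=np.eye(4);T[:3,:3]=R.from_quat(s["orientation"]).as_matrix();T[:3,3]=s["eef_pos"]
        W=T@np.array(f["T_tool_cam"])
    else:
        M=np.eye(4);M[:3,:3]=cv2.Rodrigues(np.array(f["rvec"],float))[0];M[:3,3]=np.ravel(f["tvec"]);W=np.linalg.inv(M)
    return np.array(f["pixels"])[:,:,::-1].copy(),K,W
def ray(K,W,uv):
    d=W[:3,:3]@np.linalg.inv(K)@np.array([uv[0],uv[1],1.]);return W[:3,3],d/np.linalg.norm(d)
def onz(K,W,uv,z):
    o,d=ray(K,W,uv);return (o+d*(z-o[2])/d[2]).round(1)
def proj(K,W,p):
    c=np.linalg.inv(W)@np.r_[p,1.];v=K@c[:3];return v[:2]/v[2]
def two(a,b):
    (o1,d1),(o2,d2)=a,b
    A=np.c_[d1,-d2];t=np.linalg.lstsq(A,o2-o1,rcond=None)[0];p,q=o1+t[0]*d1,o2+t[1]*d2
    return ((p+q)/2).round(1),np.linalg.norm(p-q).round(1)
E
python3 - <<'E'
from h import *
print(readout.observe())
ims=[]
for n in("scene","side","wrist"):
    i,K,W=cam(n);np.savez(f"pics/{n}0.npz",i=i,K=K,W=W);ims.append(i);print(n,K.round(0).tolist(),W.round(2).tolist())
cv2.imwrite("pics/a.png",cv2.resize(ims[0],(800,600)));cv2.imwrite("pics/b.png",cv2.resize(ims[1],(800,600)))
E
```

```text
{'clock': 0.0, 'q': array([-1.00831452e+00,  4.07994715e-02,  8.37711448e-02, -4.86641032e-04,
       -1.61552727e+00, -3.33704167e-01]), 'joint_vel': array([5.72017712e-04, 7.73736961e-04, 1.19212163e-03, 3.31699296e-04,
       1.53871750e-03, 2.93082827e-05]), 'joint_torque': array([ 8.87505594e-04, -3.68202567e+01,  3.47418094e+01,  6.93227291e+00,
       -5.42496637e-03,  4.97283665e-06]), 'eef_pos': array([ 136.07509889, -584.00409414,  230.25954008]), 'orientation': array([ 6.21768202e-01,  7.83200786e-01,  5.20498877e-04, -7.49616640e-04]), 'contact_force': array([-0.30762541,  0.67843215,  0.69824305]), 'wrist_torque': array([ 0.01938685, -0.03261382,  0.00486328]), 'grip_width': 85.67362360058176}
scene [[402.0, 0.0, 249.0], [0.0, 402.0, 192.0], [0.0, 0.0, 1.0]] [[-0.79, -0.45, 0.42, 105.74], [-0.61, 0.59, -0.53, 609.94], [-0.01, -0.67, -0.74, 945.76], [0.0, 0.0, 0.0, 1.0]]
side [[396.0, 0.0, 251.0], [0.0, 396.0, 195.0], [0.0, 0.0, 1.0]] [[-0.92, -0.14, 0.38, 231.86], [-0.4, 0.31, -0.86, 855.16], [0.0, -0.94, -0.34, 430.85], [0.0, 0.0, 0.0, 1.0]]
wrist [[275.0, 0.0, 250.0], [0.0, 275.0, 192.0], [0.0, 0.0, 1.0]] [[-0.23, 0.92, 0.31, 57.0], [0.97, 0.22, 0.07, -603.01], [0.0, 0.32, -0.95, 373.02], [0.0, 0.0, 0.0, 1.0]]
```

View pics/a.png

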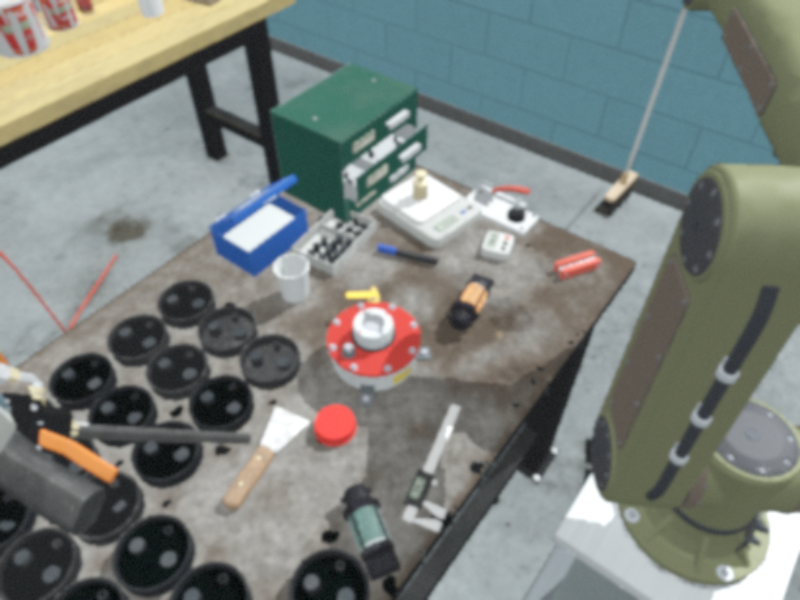

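View pics/b.png

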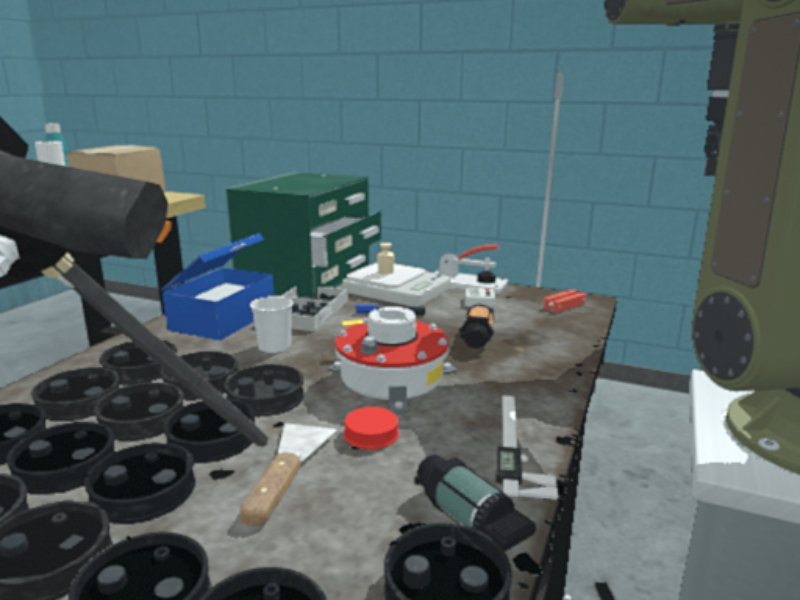

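The scene view shows the orange-bead breather at about (470,300) of the 800-px view, with its foot towards lower left (460,315) and its wing upper right (487,283). The tank collar is at (374,325), and the spent breather, caliper and cap are well clear at the left. The side view agrees: breather at (478,320), collar at (391,322).

```bash
python3 - <<'E'
from h import *
D={}
for n in("scene","side"):
    z=np.load(f"pics/{n}0.npz");i,K,W=z["i"],z["K"],z["W"];hsv=cv2.cvtColor(i,cv2.COLOR_BGR2HSV)
    m=cv2.inRange(hsv,(8,90,120),(22,255,255));s=1.5625
    win=(270,150,340,225) if n=="scene" else (285,170,330,225)
    mm=np.zeros_like(m);mm[win[1]:win[3],win[0]:win[2]]=m[win[1]:win[3],win[0]:win[2]]
    c,l,st,ce=cv2.connectedComponentsWithStats(mm);k=1+np.argmax(st[1:,4]);print(n,"beads",st[k],ce[k],onz(K,W,ce[k],26))
    # red lid
    m=cv2.inRange(hsv,(0,150,100),(6,255,255))|cv2.inRange(hsv,(174,150,100),(180,255,255))
    c,l,st,ce2=cv2.connectedComponentsWithStats(m)
    for j in np.argsort(-st[1:,4])[:3]+1: print(" red",st[j],ce2[j],onz(K,W,ce2[j],72))
    D[n]=(ray(K,W,ce[k]),)
    for p in((374,325),(458,315),(487,281),(470,300)) if n=="scene" else ((391,315),(476,332)):
        print("  ",p,onz(K,W,np.array(p)/s,26),onz(K,W,np.array(p)/s,106))
print(two(D["scene"][0],D["side"][0]))
z=np.load("pics/scene0.npz");cv2.imwrite("pics/c.png",cv2.resize(z["i"][130:250,200:360],(800,600),interpolation=2))
E
```

```text
scene beads [295 182  17  18 180] [302.96666667 189.54444444] [ 501.2 -157.5   26. ]
 red [210 196  58  44 989] [240.34175935 220.52072801] [555.7  84.1  72. ]
 red [202 260  25  25 514] [213.90466926 272.03696498] [506.  251.6  72. ]
 red [ 5 23  6  8 23] [ 7.56521739 26.26086957] [2178.5 -161.8   72. ]
   (374, 325) [611.4  21.1  26. ] [567.5  72.3 106. ]
   (458, 315) [498.  -97.5  26. ] [463.8 -35.9 106. ]
   (487, 281) [ 502.  -209.7   26. ] [ 467.5 -138.4  106. ]
   (470, 300) [ 500.9 -144.7   26. ] [466.6 -79.  106. ]
side beads [300 196  15  12  83] [307.34939759 200.22891566] [ 511.2 -195.8   26. ]
 red [215 206  72  29 964] [252.0840249  222.04875519] [554.2 108.2  72. ]
 red [220 261  35  27 774] [237.03229974 273.78940568] [490.6 320.1  72. ]
 red [349 189  25  10 105] [361.1047619  193.32380952] [ 361.5 -186.4   72. ]
   (391, 315) [ 658.  -118.5   26. ] [573.8  73.9 106. ]
   (476, 332) [ 492.  -102.6   26. ] [440.6  86.7 106. ]
(array([ 494.4, -140.2,   46.9]), np.float64(4.1))
```

View pics/c.png

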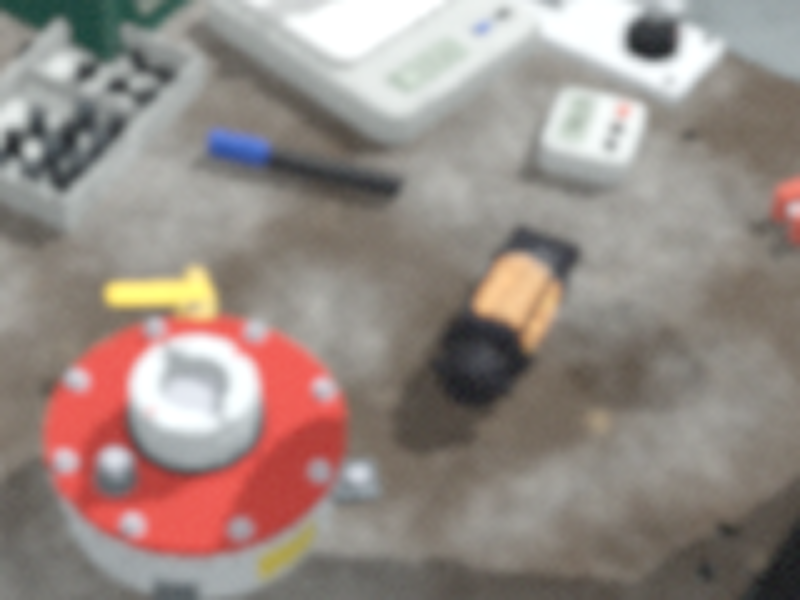

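The enlargement shows the breather lying along y, foot towards +y, at about (470,320), with the wing away from the camera. The collar is at (195,395) with a slot at its back (180,350). Next I move above the breather for a wrist view.

Request:
play_rows --series '[{"dx": 364,"dy": 404,"dz": 20,"wz": 1.345,"gripper": 85},{"dx": 364,"dy": 404,"dz": 20,"wz": 1.345,"gripper": 85},{"dx": 364,"dy": 404,"dz": 20,"wz": 1.345,"gripper": 85},{"dx": 364,"dy": 404,"dz": 20,"wz": 1.345,"gripper": 85},{"dx": 364,"dy": 404,"dz": 20,"wz": 1.345,"gripper": 85},{"dx": 364,"dy": 404,"dz": 20,"wz": 1.345,"gripper": 85},{"dx": 364,"dy": 404,"dz": 20,"wz": 1.345,"gripper": 85},{"dx": 364,"dy": 404,"dz": 20,"wz": 1.345,"gripper": 85},{"dx": 364,"dy": 404,"dz": 20,"wz": 1.345,"gripper": 85},{"dx": 364,"dy": 404,"dz": 20,"wz": 1.345,"gripper": 85}]'

```text
$.series[0]: bad value
```

Request:
play_rows --series '[{"dx": 182,"dy": 202,"dz": 20,"wx": 0,"wy": 0,"wz": 0.7,"gripper": 85},{"dx": 364,"dy": 404,"dz": 20,"wx": 0,"wy": 0,"wz": 1.345,"gripper": 85},{"dx": 364,"dy": 404,"dz": 20,"wx": 0,"wy": 0,"wz": 1.345,"gripper": 85},{"dx": 364,"dy": 404,"dz": 20,"wx": 0,"wy": 0,"wz": 1.345,"gripper": 85},{"dx": 364,"dy": 404,"dz": 20,"wx": 0,"wy": 0,"wz": 1.345,"gripper": 85},{"dx": 364,"dy": 404,"dz": 20,"wx": 0,"wy": 0,"wz": 1.345,"gripper": 85},{"dx": 364,"dy": 404,"dz": 20,"wx": 0,"wy": 0,"wz": 1.345,"gripper": 85},{"dx": 364,"dy": 404,"dz": 20,"wx": 0,"wy": 0,"wz": 1.345,"gripper": 85},{"dx": 364,"dy": 404,"dz": 20,"wx": 0,"wy": 0,"wz": 1.345,"gripper": 85},{"dx": 364,"dy": 404,"dz": 20,"wx": 0,"wy": 0,"wz": 1.345,"gripper": 85}]'

```text
clock: 0.98
eef_pos: [415.7, -273.1, 247.1]
orientation: [0.043, 0.999, 0.0, 0.0]
contact_force: [0.6, -0.4, -0.5]
grip_width: 85.0
```

Request:
play_rows --series '[{"dx": 42,"dy": 45,"dz": 2,"wx": 0,"wy": 0,"wz": 0.04,"gripper": 85},{"dx": 80,"dy": 88,"dz": 2,"wx": 0,"wy": 0,"wz": 0.04,"gripper": 85},{"dx": 80,"dy": 88,"dz": 2,"wx": 0,"wy": 0,"wz": 0.04,"gripper": 85},{"dx": 80,"dy": 88,"dz": 2,"wx": 0,"wy": 0,"wz": 0.04,"gripper": 85},{"dx": 80,"dy": 88,"dz": 2,"wx": 0,"wy": 0,"wz": 0.04,"gripper": 85}]'

```text
clock: 1.4
eef_pos: [495.5, -185.4, 248.0]
orientation: [0.024, 1.0, 0.0, -0.001]
contact_force: [-0.7, 0.3, 0.8]
grip_width: 85.2
```

```bash
cat > look.py <<'E'
from h import *
import sys
s=readout.observe();i,K,W=cam("wrist");np.savez(f"pics/{sys.argv[1]}.npz",i=i,K=K,W=W)
cv2.imwrite(f"pics/{sys.argv[1]}.png",cv2.resize(i,(768,576)))
M=R.from_quat(s["orientation"]).as_matrix();print(s["clock"],s["eef_pos"].round(1),"q",s["q"].round(3),"toolx",M[:,0].round(3),"toolz",M[:,2].round(3),"F",s["contact_force"].round(1),s["grip_width"])
E
python3 look.py w1
```

```text
1.4 [ 495.5 -185.4  248. ] q [ 0.022 -0.145 -0.062 -0.    -1.655 -0.071] toolx [-0.999  0.049  0.002] toolz [-0.002  0.    -1.   ] F [-0.7  0.3  0.8] 85.18761586463094
```

View pics/w1.png

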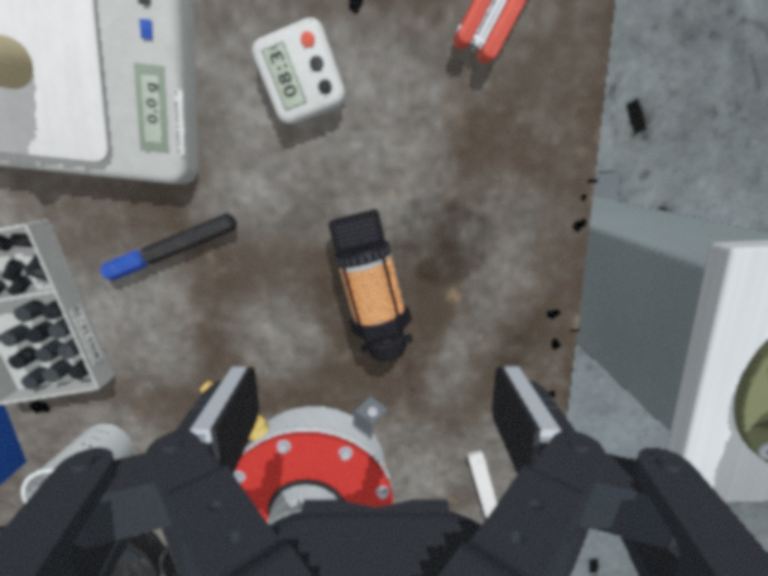

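The wrist view shows the breather with its wing end at (357,213), beads centre (373,293) and foot end about (388,350) in the 768-px picture. The tank collar is at the lower edge, and the timer and marker are clear of it.

```bash
python3 - <<'E'
from h import *
z=np.load("pics/w1.npz");i,K,W=z["i"],z["K"],z["W"];hsv=cv2.cvtColor(i,cv2.COLOR_BGR2HSV)
m=cv2.inRange(hsv,(5,90,100),(25,255,255));m[:,:220]=0;m[:160]=0;m[230:]=0;m[:,275:]=0
p=cv2.findNonZero(m);(c,wh,a)=cv2.minAreaRect(p);b=cv2.boxPoints((c,wh,a))
print(c,wh,a);print([onz(K,W,q,26).tolist() for q in b],onz(K,W,c,30))
for u in((357,213),(388,358),(359,235)):print(onz(K,W,np.array(u)/1.5,26))
# collar
print(onz(K,W,np.array((305,500))/1.5,106))
E
```

```text
(248.3824005126953, 194.97491455078125) (41.65971374511719, 35.385658264160156) 75.46554565429688
[[528.6, -165.1, 26.0], [481.1, -175.3, 26.0], [468.2, -115.4, 26.0], [518.1, -103.9, 26.0]] [ 498.9 -142.1   30. ]
[ 509.1 -215.2   26. ]
[487.2 -71.5  26. ]
[ 508.5 -195.6   26. ]
[566.2  21.4 106. ]
```

```bash
python3 - <<'E'
from h import *
a=np.radians(9.5);u=np.array([np.cos(a),np.sin(a),0])
z=R.from_rotvec([0,0,.215]);print((R.from_rotvec(u*np.pi/6)*z).as_rotvec())
print("stand turn",(u*-np.pi/2).round(3))
E
```

```text
[0.52369848 0.03056956 0.21005797]
stand turn [-1.549 -0.259 -0.   ]
```

Request:
play_rows --series '[{"dx": 11,"dy": 2,"dz": -40,"wx": 0.1,"wy": 0.006,"wz": 0.042,"gripper": 85},{"dx": 11,"dy": 2,"dz": -80,"wx": 0.21,"wy": 0.012,"wz": 0.084,"gripper": 85},{"dx": 11,"dy": 2,"dz": -110,"wx": 0.31,"wy": 0.018,"wz": 0.126,"gripper": 85},{"dx": 11,"dy": 2,"dz": -140,"wx": 0.41,"wy": 0.024,"wz": 0.168,"gripper": 85},{"dx": 11,"dy": 2,"dz": -140,"wx": 0.521,"wy": 0.031,"wz": 0.21,"gripper": 85},{"dx": 11,"dy": 2,"dz": -140,"wx": 0.521,"wy": 0.031,"wz": 0.21,"gripper": 85},{"dx": 11,"dy": 2,"dz": -140,"wx": 0.521,"wy": 0.031,"wz": 0.21,"gripper": 85}]'

```text
clock: 2.03
eef_pos: [504.9, -187.4, 107.1]
orientation: [-0.076, 0.963, 0.257, -0.023]
contact_force: [0.3, -0.0, 0.2]
grip_width: 85.0
```

```bash
python3 look.py w2; python3 - <<'E'
from h import *
z=np.load("pics/w2.npz");i,K,W=z["i"],z["K"],z["W"];hsv=cv2.cvtColor(i,cv2.COLOR_BGR2HSV)
m=cv2.inRange(hsv,(5,90,100),(25,255,255))
c,l,st,ce=cv2.connectedComponentsWithStats(m);k=1+np.argmax(st[1:,4]);print(st[k],ce[k],onz(K,W,ce[k],45))
(q,wh,a)=cv2.minAreaRect(cv2.findNonZero((l==k).astype(np.uint8)));b=cv2.boxPoints((q,wh,a));print([onz(K,W,x,26).tolist() for x in b],onz(K,W,q,26))
E
```

```text
2.0333 [ 504.9 -187.4  107.1] q [-0.313  0.194  0.101 -0.463 -1.721  0.457] toolx [-0.987 -0.158  0.005] toolz [-0.083  0.491 -0.867] F [ 0.3 -0.   0.2] 85.00946869043574
[  69  230   68   42 1253] [106.5490822  250.43655227] [633.5 -53.   45. ]
[[692.7, -20.0, 26.0], [663.2, -75.2, 26.0], [609.5, -19.6, 26.0], [636.3, 55.4, 26.0]] [651.8 -19.8  26. ]
```

View pics/w2.png

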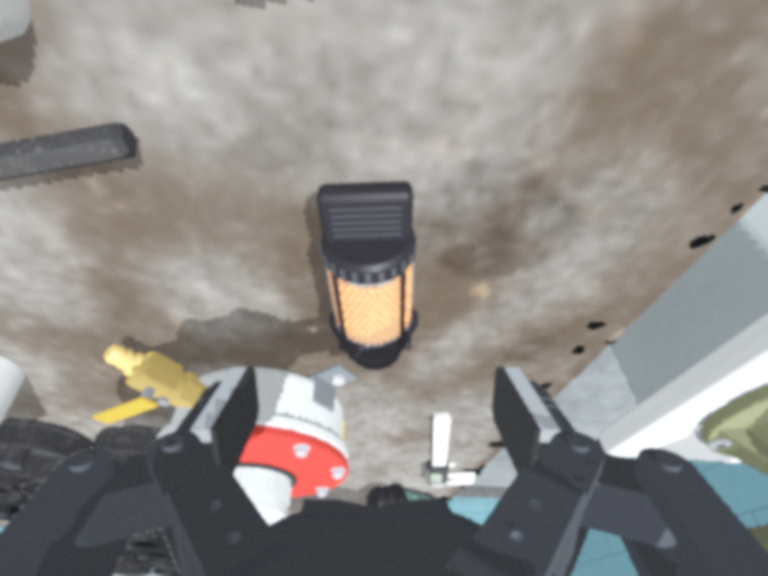

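The breather is now nearly upright in the view: wing (366,190–235), beads (372,300), hexagon (375,345). It is centred between the fingers. I check the axis.

```bash
python3 - <<'E'
from h import *
z=np.load("pics/w2.npz");i,K,W=z["i"],z["K"],z["W"]
A=onz(K,W,np.array((366,184))/1.5,31);B=onz(K,W,np.array((375,342))/1.5,26+10)
for u,zz in(((366,184),31),((366,212),33),((333,300),30),((412,300),30),((372,300),51),((369,258),51)):print(u,onz(K,W,np.array(u)/1.5,zz))
print(A,B,np.degrees(np.arctan2((A-B)[0],-(A-B)[1])))
E
```

```text
(366, 184) [ 513.4 -219.9   31. ]
(366, 212) [ 511.4 -205.8   33. ]
(333, 300) [ 521.2 -134.7   30. ]
(412, 300) [ 474. -142.   30.]
(372, 300) [ 501.8 -163.1   51. ]
(369, 258) [ 508.  -193.2   51. ]
[ 513.4 -219.9   31. ] [ 490.4 -103.    36. ] 11.130736381633467
```

Request:
play_rows --series '[{"dx": -2,"dy": 11,"dz": -25,"wx": 0,"wy": 0,"wz": 0.03,"gripper": 85},{"dx": -4,"dy": 22,"dz": -50,"wx": 0,"wy": 0,"wz": 0.03,"gripper": 85},{"dx": -6,"dy": 34,"dz": -75,"wx": 0,"wy": 0,"wz": 0.03,"gripper": 85},{"dx": -7,"dy": 45,"dz": -96,"wx": 0,"wy": 0,"wz": 0.03,"gripper": 85},{"dx": -7,"dy": 45,"dz": -96,"wx": 0,"wy": 0,"wz": 0.03,"gripper": 85},{"dx": -7,"dy": 45,"dz": -96,"wx": 0,"wy": 0,"wz": 0.03,"gripper": 85},{"dx": -7,"dy": 45,"dz": -96,"wx": 0,"wy": 0,"wz": 0.03,"gripper": 40},{"dx": -7,"dy": 45,"dz": -96,"wx": 0,"wy": 0,"wz": 0.03,"gripper": 40},{"dx": -7,"dy": 45,"dz": -96,"wx": 0,"wy": 0,"wz": 0.03,"gripper": 40},{"dx": -7,"dy": 45,"dz": -96,"wx": 0,"wy": 0,"wz": 0.03,"gripper": 40}]'

```text
clock: 2.92
eef_pos: [499.9, -141.0, 15.1]
orientation: [-0.093, 0.962, 0.255, -0.024]
contact_force: [-0.7, -0.9, 6.6]
grip_width: 48.3
```

Request:
play_rows --series '[{"dx": 0,"dy": 0,"dz": 0,"wx": 0,"wy": 0,"wz": 0,"gripper": 40},{"dx": 0,"dy": 0,"dz": 0,"wx": 0,"wy": 0,"wz": 0,"gripper": 40},{"dx": 0,"dy": 0,"dz": 0,"wx": 0,"wy": 0,"wz": 0,"gripper": 40},{"dx": 0,"dy": 0,"dz": 0,"wx": 0,"wy": 0,"wz": 0,"gripper": 40}]'

```text
clock: 3.25
eef_pos: [499.9, -141.0, 15.1]
orientation: [-0.093, 0.962, 0.255, -0.024]
contact_force: [-0.6, 0.2, 5.7]
grip_width: 48.2
```

```bash
python3 look.py w3
```

```text
3.25 [ 499.9 -141.    15.1] q [-0.238  0.205 -0.058 -0.468 -1.544  0.501] toolx [-0.981 -0.192 -0.001] toolz [-0.095  0.487 -0.868] F [-0.6  0.2  5.7] 48.155753670601975
```

The grip sits a little above the cage's centreline (48 mm wide, pushed up 3 mm), so I re-grip lower.

Request:
play_rows --series '[{"dx": 0,"dy": 0,"dz": 0,"wx": 0,"wy": 0,"wz": 0,"gripper": 66},{"dx": 0,"dy": 0,"dz": 0,"wx": 0,"wy": 0,"wz": 0,"gripper": 66},{"dx": 0,"dy": 0,"dz": -4,"wx": 0,"wy": 0,"wz": 0,"gripper": 66},{"dx": 0,"dy": 0,"dz": -5,"wx": 0,"wy": 0,"wz": 0,"gripper": 66},{"dx": 0,"dy": 0,"dz": -5,"wx": 0,"wy": 0,"wz": 0,"gripper": 66}]'

```text
clock: 3.72
eef_pos: [498.3, -139.9, 7.1]
orientation: [-0.093, 0.962, 0.257, -0.027]
contact_force: [-0.8, -0.4, 0.4]
grip_width: 66.1
```

Request:
play_rows --series '[{"dx": 0,"dy": 0,"dz": 0,"wx": 0,"wy": 0,"wz": 0,"gripper": 40},{"dx": 0,"dy": 0,"dz": 0,"wx": 0,"wy": 0,"wz": 0,"gripper": 40},{"dx": 0,"dy": 0,"dz": 0,"wx": 0,"wy": 0,"wz": 0,"gripper": 40},{"dx": 0,"dy": 0,"dz": 0,"wx": 0,"wy": 0,"wz": 0,"gripper": 40},{"dx": 0,"dy": 0,"dz": 0,"wx": 0,"wy": 0,"wz": 0,"gripper": 40}]'

```text
clock: 4.13
eef_pos: [498.9, -140.2, 8.1]
orientation: [-0.093, 0.962, 0.256, -0.026]
contact_force: [0.5, -1.8, 0.4]
grip_width: 48.7
```

Request:
play_rows --series '[{"dx": 0,"dy": 0,"dz": 25,"wx": 0,"wy": 0,"wz": 0,"gripper": 40},{"dx": 1,"dy": -4,"dz": 50,"wx": -0.108,"wy": -0.021,"wz": 0,"gripper": 40},{"dx": 1,"dy": -8,"dz": 75,"wx": -0.216,"wy": -0.042,"wz": 0,"gripper": 40},{"dx": 2,"dy": -12,"dz": 90,"wx": -0.324,"wy": -0.063,"wz": 0,"gripper": 40},{"dx": 2,"dy": -16,"dz": 90,"wx": -0.432,"wy": -0.084,"wz": 0,"gripper": 40},{"dx": 3,"dy": -20,"dz": 90,"wx": -0.54,"wy": -0.106,"wz": 0,"gripper": 40},{"dx": 3,"dy": -24,"dz": 90,"wx": -0.648,"wy": -0.127,"wz": 0,"gripper": 40},{"dx": 4,"dy": -28,"dz": 90,"wx": -0.756,"wy": -0.148,"wz": 0,"gripper": 40},{"dx": 4,"dy": -32,"dz": 90,"wx": -0.864,"wy": -0.169,"wz": 0,"gripper": 40},{"dx": 5,"dy": -36,"dz": 90,"wx": -0.972,"wy": -0.19,"wz": 0,"gripper": 40}]'

```text
clock: 4.97
eef_pos: [503.9, -175.3, 98.3]
orientation: [-0.094, 0.968, -0.234, 0.023]
contact_force: [-0.4, -1.4, -2.1]
grip_width: 48.5
```

```bash
python3 look.py w4
```

```text
4.9667 [ 503.9 -175.3   98.3] q [ 0.332 -0.258 -0.666  0.493 -1.27  -0.313] toolx [-0.981 -0.192 -0.001] toolz [ 0.088 -0.448 -0.89 ] F [-0.4 -1.4 -2.1] 48.54204509995283
```

Request:
play_rows --series '[{"dx": 0,"dy": -3,"dz": -2,"wx": -0.095,"wy": -0.018,"wz": 0,"gripper": 40},{"dx": 0,"dy": -6,"dz": -4,"wx": -0.19,"wy": -0.037,"wz": 0,"gripper": 40},{"dx": 1,"dy": -9,"dz": -6,"wx": -0.285,"wy": -0.056,"wz": 0,"gripper": 40},{"dx": 1,"dy": -12,"dz": -8,"wx": -0.38,"wy": -0.074,"wz": 0,"gripper": 40},{"dx": 2,"dy": -15,"dz": -10,"wx": -0.475,"wy": -0.093,"wz": 0,"gripper": 40},{"dx": 2,"dy": -15,"dz": -12,"wx": -0.562,"wy": -0.11,"wz": 0,"gripper": 40},{"dx": 2,"dy": -15,"dz": -12,"wx": -0.562,"wy": -0.11,"wz": 0,"gripper": 40},{"dx": 2,"dy": -15,"dz": -12,"wx": -0.562,"wy": -0.11,"wz": 0,"gripper": 40}]'

```text
clock: 5.68
eef_pos: [504.9, -191.4, 84.3]
orientation: [-0.084, 0.864, -0.495, 0.045]
contact_force: [-0.1, -0.3, -1.4]
grip_width: 48.8
```

```bash
python3 look.py w5; python3 - <<'E'
from h import *
a,K,W=cam("scene");b,K2,W2=cam("side")
np.savez("pics/scene5.npz",i=a,K=K,W=W);np.savez("pics/side5.npz",i=b,K=K2,W=W2)
cv2.imwrite("pics/d.png",np.hstack([cv2.resize(a[110:270,200:330],(400,492)),cv2.resize(b[100:260,220:350],(400,492))]))
E
```

```text
5.6833 [ 504.9 -191.4   84.3] q [ 0.448 -0.121 -0.946  1.025 -1.347 -0.828] toolx [-0.982 -0.189  0.004] toolz [ 0.161 -0.847 -0.506] F [-0.1 -0.3 -1.4] 48.78825477205342
```

View pics/d.png

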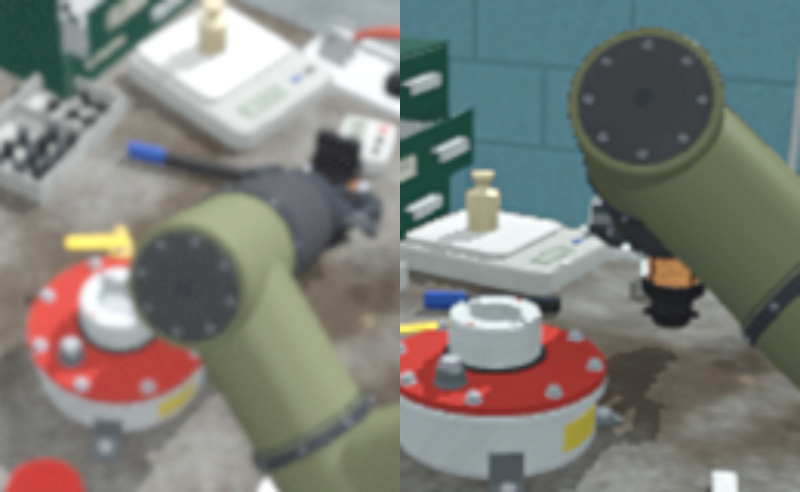

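The side view shows the breather hanging upright in the jaws: spigot at (668,315), beads at (672,272). I lower it until the foot touches.

Request:
play_rows --series '[{"dx": 0,"dy": 0,"dz": -6,"wx": 0,"wy": 0,"wz": 0,"gripper": 40},{"dx": 0,"dy": 0,"dz": -12,"wx": 0,"wy": 0,"wz": 0,"gripper": 40},{"dx": 0,"dy": 0,"dz": -16,"wx": 0,"wy": 0,"wz": 0,"gripper": 40},{"dx": 0,"dy": 0,"dz": -18,"wx": 0,"wy": 0,"wz": 0,"gripper": 40},{"dx": 0,"dy": 0,"dz": -20,"wx": 0,"wy": 0,"wz": 0,"gripper": 40},{"dx": 0,"dy": 0,"dz": -21,"wx": 0,"wy": 0,"wz": 0,"gripper": 40},{"dx": 0,"dy": 0,"dz": -22,"wx": 0,"wy": 0,"wz": 0,"gripper": 40},{"dx": 0,"dy": 0,"dz": -22,"wx": 0,"wy": 0,"wz": 0,"gripper": 40}]'

```text
clock: 6.5
eef_pos: [505.9, -191.1, 64.5]
orientation: [-0.083, 0.863, -0.496, 0.047]
contact_force: [-1.5, -0.4, 0.6]
grip_width: 48.3
```

```bash
python3 - <<'E'
from h import *
from scipy.spatial.transform import Rotation as R
s=readout.observe();print(s["eef_pos"],s["contact_force"],s["wrist_torque"])
z=np.load("pics/side5.npz");K,W=z["K"],z["W"]
# foot estimate: spigot bottom in side crop
u=np.array((220+ (668-400)/400*130,100+325/492*160));o,d=ray(K,W,u);t=(500-o[0])/d[0];
for zz in(15,20,25,30):print(onz(K,W,u,zz))
E
```

```text
[ 505.87174818 -191.07924717   64.51014286] [-1.54072019 -0.37530202  0.61549398] [ 2.14220274  0.72354285 -0.39090912]
[ 507.1 -180.9   15. ]
[ 503.8 -168.4   20. ]
[ 500.5 -156.    25. ]
[ 497.2 -143.5   30. ]
```

Request:
play_rows --series '[{"dx": 0,"dy": 0,"dz": -1,"wx": 0,"wy": 0,"wz": 0,"gripper": 40},{"dx": 0,"dy": 0,"dz": -2,"wx": 0,"wy": 0,"wz": 0,"gripper": 40},{"dx": 0,"dy": 0,"dz": -3,"wx": 0,"wy": 0,"wz": 0,"gripper": 40},{"dx": 0,"dy": 0,"dz": -3,"wx": 0,"wy": 0,"wz": 0,"gripper": 40}]'

```text
clock: 6.83
eef_pos: [506.3, -191.3, 64.5]
orientation: [-0.082, 0.862, -0.498, 0.048]
contact_force: [-7.2, 2.9, 12.6]
grip_width: 48.8
```

```bash
python3 - <<'E'
from h import *
s=readout.observe();print(s["eef_pos"],s["contact_force"],s["wrist_torque"])
M=R.from_quat(s["orientation"]).as_matrix();print(M[:,0],M[:,2])
E
```

```text
[ 506.30488453 -191.29303869   64.48805656] [-7.21001153  2.89598442 12.5563206 ] [-0.90211854  1.44022223 -1.89909467]
[-0.98205488 -0.18859062 -0.001338  ] [ 0.16401479 -0.8505351  -0.4996891 ]
```

Request:
play_rows --series '[{"dx": 0,"dy": 0,"dz": 1,"wx": 0,"wy": 0,"wz": 0,"gripper": 40},{"dx": 0,"dy": 0,"dz": 2,"wx": 0,"wy": 0,"wz": 0,"gripper": 40},{"dx": 0,"dy": 0,"dz": 2,"wx": 0,"wy": 0,"wz": 0,"gripper": 53},{"dx": 0,"dy": 0,"dz": 2,"wx": 0,"wy": 0,"wz": 0,"gripper": 60},{"dx": 0,"dy": 0,"dz": 2,"wx": 0,"wy": 0,"wz": 0,"gripper": 70},{"dx": 0,"dy": 0,"dz": 2,"wx": 0,"wy": 0,"wz": 0,"gripper": 80},{"dx": 0,"dy": 0,"dz": 2,"wx": 0,"wy": 0,"wz": 0,"gripper": 80},{"dx": 0,"dy": 0,"dz": 2,"wx": 0,"wy": 0,"wz": 0,"gripper": 80}]'

```text
clock: 7.5
eef_pos: [505.8, -191.0, 62.8]
orientation: [-0.083, 0.863, -0.496, 0.047]
contact_force: [-0.2, 0.4, 0.1]
grip_width: 79.7
```

```bash
python3 look.py w6
```

```text
7.5 [ 505.8 -191.    62.8] q [ 0.442 -0.084 -0.96   1.042 -1.318 -0.875] toolx [-0.982 -0.19   0.   ] toolz [ 0.164 -0.848 -0.504] F [-0.2  0.4  0.1] 79.65850194284975
```

View pics/w6.png

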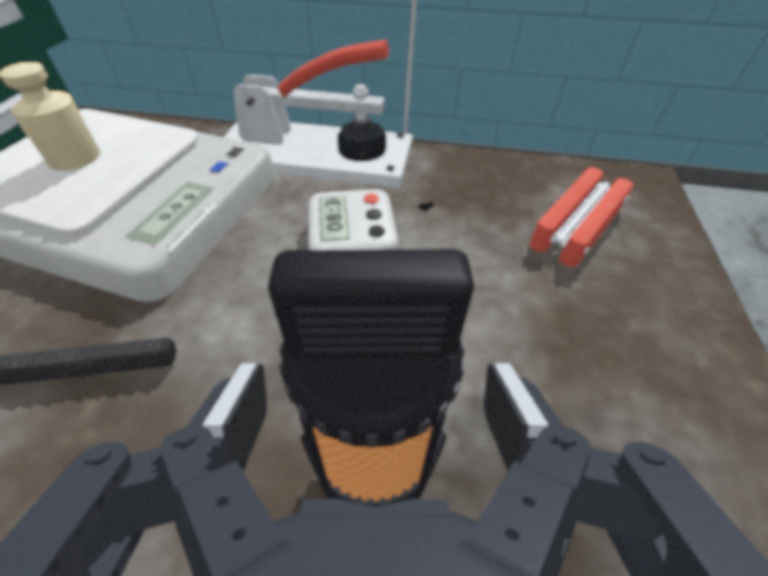

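The breather stands free on its foot between the open fingers, with the wing at (370,300). I back out along the tool axis, then go look at the port from above.

Request:
play_rows --series '[{"dx": -4,"dy": 21,"dz": 12,"wx": 0,"wy": 0,"wz": 0,"gripper": 80},{"dx": -9,"dy": 46,"dz": 27,"wx": 0,"wy": 0,"wz": 0,"gripper": 80},{"dx": -14,"dy": 72,"dz": 43,"wx": 0,"wy": 0,"wz": 0,"gripper": 80},{"dx": -14,"dy": 80,"dz": 80,"wx": 0,"wy": 0,"wz": 0,"gripper": 80},{"dx": -5,"dy": 90,"dz": 115,"wx": 0.11,"wy": 0.021,"wz": 0,"gripper": 80},{"dx": 5,"dy": 110,"dz": 145,"wx": 0.22,"wy": 0.042,"wz": 0,"gripper": 80},{"dx": 15,"dy": 130,"dz": 170,"wx": 0.33,"wy": 0.063,"wz": 0,"gripper": 80},{"dx": 25,"dy": 150,"dz": 187,"wx": 0.44,"wy": 0.084,"wz": 0,"gripper": 80},{"dx": 35,"dy": 170,"dz": 187,"wx": 0.55,"wy": 0.106,"wz": 0,"gripper": 80},{"dx": 45,"dy": 190,"dz": 187,"wx": 0.66,"wy": 0.127,"wz": 0,"gripper": 80}]'

```text
clock: 8.38
eef_pos: [551.9, 0.9, 252.4]
orientation: [-0.094, 0.979, -0.18, 0.02]
contact_force: [-0.2, 0.0, -0.5]
grip_width: 79.8
```

```bash
python3 - <<'E'
from h import *
s=readout.observe();print(s["eef_pos"],s["q"].round(2),s["contact_force"])
M=R.from_quat(s["orientation"]).as_matrix();print(M[:,0],M[:,2])
T=np.c_[[-.982,-.19,0],[-.19,.982,0],[0,0,-1]]
print((R.from_matrix(T)*R.from_matrix(M).inv()).as_rotvec())
E
```

```text
[551.86851163   0.89461112 252.36213965] [ 0.58 -0.12 -0.19  0.34 -1.63 -0.39] [-0.19768538  0.04583533 -0.50465602]
[-0.98151582 -0.19132299 -0.00471238] [ 0.07233142 -0.34804943 -0.93468163]
[ 0.35585055  0.07385519 -0.0005193 ]
```

Request:
play_rows --series '[{"dx": 6,"dy": 20,"dz": 0,"wx": 0.11,"wy": 0.023,"wz": 0,"gripper": 80},{"dx": 12,"dy": 40,"dz": 0,"wx": 0.22,"wy": 0.046,"wz": 0,"gripper": 80},{"dx": 18,"dy": 56,"dz": 0,"wx": 0.356,"wy": 0.074,"wz": 0,"gripper": 80},{"dx": 18,"dy": 56,"dz": 0,"wx": 0.356,"wy": 0.074,"wz": 0,"gripper": 80},{"dx": 18,"dy": 56,"dz": 0,"wx": 0.356,"wy": 0.074,"wz": 0,"gripper": 80},{"dx": 18,"dy": 56,"dz": 0,"wx": 0.356,"wy": 0.074,"wz": 0,"gripper": 80}]'

```text
clock: 8.88
eef_pos: [568.5, 54.0, 249.4]
orientation: [-0.095, 0.995, -0.005, -0.002]
contact_force: [0.8, -0.1, -0.5]
grip_width: 80.0
```

```bash
python3 look.py w7; python3 - <<'E'
from h import *
z=np.load("pics/w7.npz");i=z["i"];u=proj(z["K"],z["W"],np.array([567.,73,106]));print(u)
x,y=int(u[0]),int(u[1]);x0,y0=max(0,x-64),max(0,y-48);print(x0,y0)
cv2.imwrite("pics/w7c.png",cv2.resize(i[y0:y0+96,x0:x0+128],(768,576),interpolation=2))
E
```

```text
8.8833 [568.5  54.  249.4] q [ 0.451 -0.029  0.045  0.008 -1.653 -0.26 ] toolx [-0.982 -0.19   0.006] toolz [-0.004 -0.011 -1.   ] F [ 0.8 -0.1 -0.5] 80.00408749933277
[246.95051389 197.39947517]
182 149
```

View pics/w7c.png

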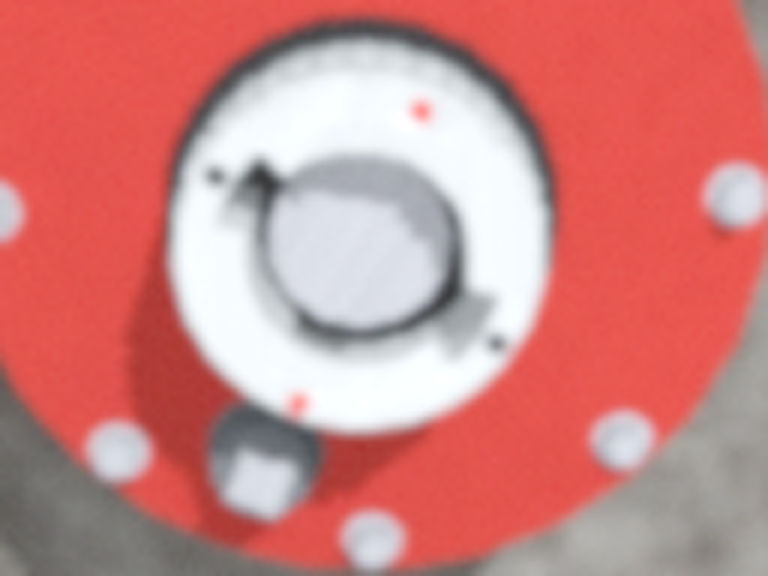

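The collar from above shows slot dots at (215,175) and (497,343), and red stop dots at (420,111) and (298,403). The dots give the centre and the slot line directly.

```bash
python3 - <<'E'
from h import *
z=np.load("pics/w7.npz");K,W=z["K"],z["W"]
P=[onz(K,W,np.array([182,149])+(np.array(p)+.5)/6-.5,106) for p in((215,175),(497,343),(420,111),(298,403))]
print(P)
print("c",(P[0]+P[1])/2,(P[2]+P[3])/2)
for a,b in((0,1),(2,3)):d=P[a]-P[b];print(np.degrees(np.arctan2(d[1],d[0]))%180,np.linalg.norm(d))
# second estimate from the fixed cameras
for n,p in(("scene0",(374,322)),("side0",(391,315))):
    q=np.load(f"pics/{n}.npz");print(n,proj(q["K"],q["W"],np.r_[(P[0]+P[1])[:2]/2,106])*1.5625)
E
```

```text
[array([602.5,  57. , 106. ]), array([546.,  79., 106.]), array([568.6,  38.5, 106. ]), array([580.3,  97.8, 106. ])]
c [574.25  68.   106.  ] [574.45  68.15 106.  ]
158.72503002829328 60.63208721460939
78.83879082470044 60.44319647404493
scene0 [372.51289368 321.71989829]
side0 [392.30975495 313.66026016]
```

Request:
play_rows --series '[{"dx": -7,"dy": -25,"dz": 0,"wx": 0,"wy": 0,"wz": 0.12,"gripper": 80},{"dx": -14,"dy": -55,"dz": 0,"wx": 0,"wy": 0,"wz": 0.24,"gripper": 80},{"dx": -21,"dy": -85,"dz": 0,"wx": 0,"wy": 0,"wz": 0.36,"gripper": 80},{"dx": -30,"dy": -115,"dz": 0,"wx": 0,"wy": 0,"wz": 0.48,"gripper": 80},{"dx": -39,"dy": -145,"dz": 0,"wx": 0,"wy": 0,"wz": 0.6,"gripper": 80},{"dx": -48,"dy": -175,"dz": 0,"wx": 0,"wy": 0,"wz": 0.72,"gripper": 80},{"dx": -57,"dy": -200,"dz": 0,"wx": 0,"wy": 0,"wz": 0.84,"gripper": 80},{"dx": -66,"dy": -225,"dz": 0,"wx": 0,"wy": 0,"wz": 0.96,"gripper": 80},{"dx": -66,"dy": -225,"dz": -10,"wx": 0,"wy": 0,"wz": 1.08,"gripper": 70},{"dx": -66,"dy": -225,"dz": -20,"wx": 0,"wy": 0,"wz": 1.2,"gripper": 60}]'

```text
clock: 9.77
eef_pos: [501.8, -171.3, 229.8]
orientation: [-0.643, 0.766, -0.005, -0.001]
contact_force: [0.6, 0.5, -0.6]
grip_width: 60.6
```

Request:
play_rows --series '[{"dx": 0,"dy": 0,"dz": 0,"wx": 0,"wy": 0,"wz": 0.12,"gripper": 60},{"dx": 0,"dy": 0,"dz": 0,"wx": 0,"wy": 0,"wz": 0.24,"gripper": 60},{"dx": 0,"dy": 0,"dz": 0,"wx": 0,"wy": 0,"wz": 0.36,"gripper": 60},{"dx": 0,"dy": 0,"dz": 0,"wx": 0,"wy": 0,"wz": 0.37,"gripper": 60},{"dx": 0,"dy": 0,"dz": 0,"wx": 0,"wy": 0,"wz": 0.37,"gripper": 60}]'

```text
clock: 10.18
eef_pos: [502.3, -169.8, 229.5]
orientation: [0.771, -0.637, 0.004, -0.0]
contact_force: [0.0, -0.3, 0.1]
grip_width: 60.3
```

```bash
python3 look.py w8; python3 - <<'E'
from h import *
s=readout.observe();M=R.from_quat(s["orientation"]).as_matrix()
a=np.radians(281);x=np.array([np.cos(a),np.sin(a),0]);zz=np.array([0,0,-1.]);T=np.c_[x,np.cross(zz,x),zz]
print((R.from_matrix(T)*R.from_matrix(M).inv()).as_rotvec().round(4))
E
```

```text
10.1833 [ 502.3 -169.8  229.5] q [ 0.057 -0.153 -0.106  0.005 -1.612  1.703] toolx [ 0.188 -0.982  0.006] toolz [ 0.006 -0.005 -1.   ] F [ 0.  -0.3  0.1] 60.25356038125077
[0.0044 0.0063 0.0035]
```

View pics/w8.png

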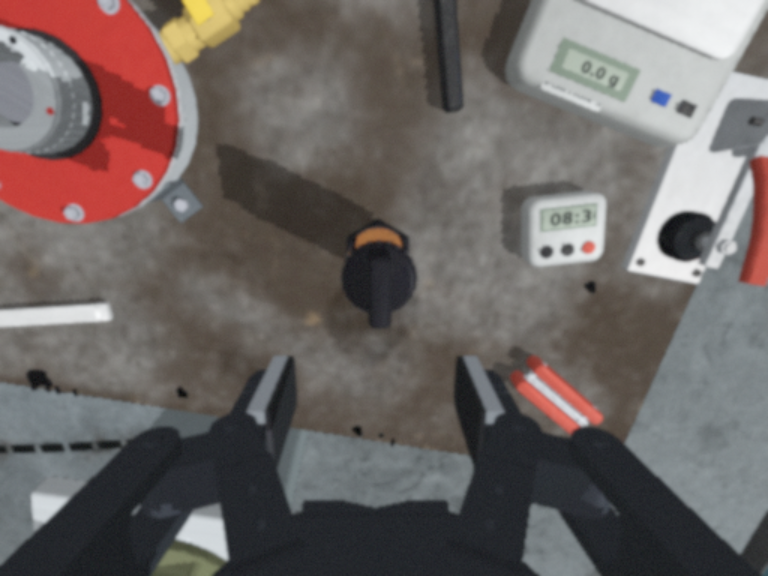

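The view from above shows the breather standing: cap centre (379,279), wing bar (380, 257–327) in line with the view. I turn that into offsets.

```bash
python3 - <<'E'
from h import *
z=np.load("pics/w8.npz");K,W=z["K"],z["W"]
print("cap",onz(K,W,np.array((379.,279))/1.5,111),"wingfar",onz(K,W,np.array((380.,257))/1.5,140),"wingnear",onz(K,W,np.array((380.,327))/1.5,125),onz(K,W,np.array((380.,327))/1.5,140))
for p in((372,290),(388,290)):print(onz(K,W,np.array(p)/1.5,140))
g=cv2.cvtColor(z["i"],cv2.COLOR_BGR2GRAY);print(g[185:222:3,238:270])
E
```

```text
cap [ 503.8 -173.4  111. ] wingfar [ 525.6 -169.2  140. ] wingnear [ 476.  -179.3  125. ] [ 482.4 -177.7  140. ]
[ 504.9 -168.4  140. ]
[ 506.7 -177.8  140. ]
[[34 30 32 34 28 30 33 36 32 34 41 39 44 42 45 46 44 45 43 51 47 44 43 42
  47 43 43 44 42 42 42 41]
 [27 28 23 33 30 28 29 30 32 34 40 42 45 45 43 41 44 47 49 49 45 43 45 43
  41 43 41 40 42 38 45 45]
 [31 35 28 25 34 34 33 34 28 35 38 40 42 43 38 45 48 46 46 50 45 44 44 41
  44 39 43 42 42 42 44 44]
 [27 30 31 29 32 26 35 33 30 36 38 35 44 44 38 45 46 49 47 49 47 46 42 44
  41 43 45 46 46 40 44 43]
 [30 27 30 32 33 34 30 32 31 32 38 38 44 43 44 43 45 45 49 45 45 43 44 38
  41 39 42 43 39 43 43 43]
 [33 28 29 32 27 26 34 33 31 30 35 37 41 40 41 45 46 47 48 49 50 47 43 43
  40 39 41 44 42 42 45 44]
 [30 34 27 28 33 34 27 25 32 31 36 41 43 44 46 43 47 50 52 50 45 44 41 43
  45 42 38 43 46 52 57 74]
 [67 64 58 51 43 35 36 38 31 32 41 42 42 44 45 45 50 45 50 48 46 43 44 49
  51 57 65 73 78 86 93 97]
 [66 67 64 66 68 67 60 50 33 37 36 39 40 44 50 44 48 51 51 50 48 47 58 72
  82 85 84 85 85 93 95 98]
 [69 65 65 63 68 62 59 47 39 36 42 39 44 46 47 48 47 50 52 51 47 48 61 74
  83 86 88 84 87 93 94 99]
 [65 63 61 64 62 62 60 53 41 37 38 42 40 44 45 49 49 55 55 51 51 51 67 80
  86 91 92 86 88 87 90 93]
 [68 63 63 65 64 64 62 64 63 59 53 51 52 55 53 54 57 56 57 59 62 65 73 79
  82 82 81 77 77 75 80 77]
 [73 75 71 72 75 78 76 78 82 83 84 84 80 81 82 79 79 79 75 79 77 74 77 81
  80 80 75 71 69 66 75 72]]
```

Request:
play_rows --series '[{"dx": 2,"dy": -3.5,"dz": -25,"wx": 0.004,"wy": 0.006,"wz": 0,"gripper": 50},{"dx": 2,"dy": -3.5,"dz": -55,"wx": 0.004,"wy": 0.006,"wz": 0,"gripper": 50},{"dx": 2,"dy": -3.5,"dz": -85,"wx": 0.004,"wy": 0.006,"wz": 0,"gripper": 50},{"dx": 2,"dy": -3.5,"dz": -105,"wx": 0.004,"wy": 0.006,"wz": 0,"gripper": 50},{"dx": 2,"dy": -3.5,"dz": -113,"wx": 0.004,"wy": 0.006,"wz": 0,"gripper": 50},{"dx": 2,"dy": -3.5,"dz": -113,"wx": 0.004,"wy": 0.006,"wz": 0,"gripper": 30},{"dx": 2,"dy": -3.5,"dz": -113,"wx": 0.004,"wy": 0.006,"wz": 0,"gripper": 20},{"dx": 2,"dy": -3.5,"dz": -113,"wx": 0.004,"wy": 0.006,"wz": 0,"gripper": 16},{"dx": 2,"dy": -3.5,"dz": -113,"wx": 0.004,"wy": 0.006,"wz": 0,"gripper": 5},{"dx": 2,"dy": -3.5,"dz": -113,"wx": 0.004,"wy": 0.006,"wz": 0,"gripper": 5}]'

```text
clock: 11.07
eef_pos: [505.9, -173.7, 119.3]
orientation: [0.771, -0.636, 0.002, -0.002]
contact_force: [-1.1, 1.0, 5.1]
grip_width: 12.6
```

Request:
play_rows --series '[{"dx": 0,"dy": 0,"dz": 0,"wx": 0,"wy": 0,"wz": 0,"gripper": 5},{"dx": 0,"dy": 0,"dz": 0,"wx": 0,"wy": 0,"wz": 0,"gripper": 5},{"dx": 0,"dy": 0,"dz": 0,"wx": 0,"wy": 0,"wz": 0,"gripper": 5},{"dx": 0,"dy": 0,"dz": 0,"wx": 0,"wy": 0,"wz": 0,"gripper": 5}]'

```text
clock: 11.4
eef_pos: [505.9, -173.7, 119.2]
orientation: [0.771, -0.636, 0.002, -0.002]
contact_force: [-0.4, 1.6, 6.4]
grip_width: 12.7
```

```bash
python3 look.py w9
```

```text
11.4 [ 505.9 -173.7  119.2] q [ 0.046 -0.123 -0.278  0.    -1.411  1.716] toolx [ 0.19  -0.982  0.001] toolz [ 0.005 -0.    -1.   ] F [-0.4  1.6  6.4] 12.740875068128277
```

Request:
play_rows --series '[{"dx": 0,"dy": 0,"dz": 15,"wx": 0,"wy": 0,"wz": 0,"gripper": 5},{"dx": 0,"dy": 0,"dz": 45,"wx": 0,"wy": 0,"wz": 0,"gripper": 5},{"dx": 0,"dy": 0,"dz": 80,"wx": 0,"wy": 0,"wz": 0,"gripper": 5},{"dx": 0,"dy": 0,"dz": 115,"wx": 0,"wy": 0,"wz": 0,"gripper": 5},{"dx": 5,"dy": 17,"dz": 143,"wx": 0,"wy": 0,"wz": -0.05,"gripper": 5},{"dx": 15,"dy": 51,"dz": 150,"wx": 0,"wy": 0,"wz": -0.15,"gripper": 5},{"dx": 25,"dy": 85,"dz": 150,"wx": 0,"wy": 0,"wz": -0.25,"gripper": 5},{"dx": 35,"dy": 119,"dz": 150,"wx": 0,"wy": 0,"wz": -0.35,"gripper": 5},{"dx": 45,"dy": 153,"dz": 150,"wx": 0,"wy": 0,"wz": -0.45,"gripper": 5},{"dx": 55,"dy": 187,"dz": 150,"wx": 0,"wy": 0,"wz": -0.5,"gripper": 5}]'

```text
clock: 12.28
eef_pos: [559.8, 15.2, 266.7]
orientation: [-0.588, 0.809, -0.0, 0.0]
contact_force: [0.7, -1.3, -2.6]
grip_width: 12.8
```

Request:
play_rows --series '[{"dx": 6,"dy": 22,"dz": 0,"wx": 0,"wy": 0,"wz": -0.03,"gripper": 5},{"dx": 11,"dy": 38,"dz": 0,"wx": 0,"wy": 0,"wz": -0.063,"gripper": 5},{"dx": 15,"dy": 53,"dz": 0,"wx": 0,"wy": 0,"wz": -0.063,"gripper": 5},{"dx": 15,"dy": 53,"dz": 0,"wx": 0,"wy": 0,"wz": -0.063,"gripper": 5},{"dx": 15,"dy": 53,"dz": 0,"wx": 0,"wy": 0,"wz": -0.063,"gripper": 5},{"dx": 15,"dy": 53,"dz": 0,"wx": 0,"wy": 0,"wz": -0.063,"gripper": 5}]'

```text
clock: 12.78
eef_pos: [574.7, 66.0, 266.9]
orientation: [-0.564, 0.826, -0.0, 0.0]
contact_force: [0.2, 0.2, -2.8]
grip_width: 12.3
```

```bash
python3 look.py w10; python3 - <<'E'
from h import *
for n in("scene","side"):
    a,K,W=cam(n);np.savez(f"pics/{n}10.npz",i=a,K=K,W=W)
a=np.load("pics/scene10.npz");b=np.load("pics/side10.npz")
cv2.imwrite("pics/e.png",np.hstack([cv2.resize(a["i"][110:270,180:310],(400,492)),cv2.resize(b["i"][100:260,190:320],(400,492))]))
E
```

```text
12.7833 [574.7  66.  266.9] q [ 4.610e-01 -1.100e-02  9.700e-02  1.000e-03 -1.679e+00  7.380e-01] toolx [-0.363 -0.932 -0.   ] toolz [ 0.001 -0.    -1.   ] F [ 0.2  0.2 -2.8] 12.342253359181658
```

View pics/e.png

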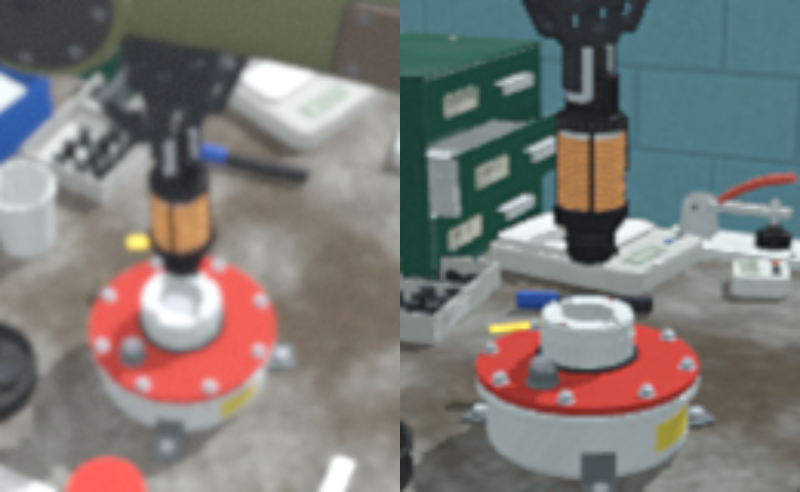

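The breather hangs upright over the collar: spigot at (183,265) over the collar (180,300) in the scene view, and (592,250) over (588,315) in the side view. I check the lateral offset numerically with beads/collar rays in both views.

```bash
python3 - <<'E'
from h import *
rays={}
for n,box in(("scene",(225,155,255,205)),("side",(235,130,270,180))):
    q=np.load(f"pics/{n}10.npz");i,K,W=q["i"],q["K"],q["W"]
    hsv=cv2.cvtColor(i,cv2.COLOR_BGR2HSV);m=cv2.inRange(hsv,(5,80,90),(25,255,255));x0,y0,x1,y1=box
    mm=np.zeros_like(m);mm[y0:y1,x0:x1]=m[y0:y1,x0:x1];c,l,st,ce=cv2.connectedComponentsWithStats(mm)
    x,y,w,h,_=cv2.boundingRect(mm)+(0,);b=np.array((x+(w-1)/2,y+(h-1)/2))
    e=proj(K,W,np.array([574.7-1.8,66+.7,147.7+72]));print(n,(x,y,w,h),b,"expected",e.round(1))
    rays[n]=ray(K,W,b)
    # lid red and collar center check
    print("  port proj",proj(K,W,np.array([574.3,68,106])).round(1))
print("bead centre",two(rays["scene"],rays["side"]))
E
```

```text
scene (225, 173, 24, 22) [236.5 183.5] expected [237.8 176.7]
  port proj [238.4 205.9]
side (241, 143, 23, 26) [252.  155.5] expected [252.  152.7]
  port proj [251.1 200.7]
bead centre (array([563. ,  86.2, 218.4]), np.float64(2.7))
```

Request:
play_rows --series '[{"dx": 1.3,"dy": 1.3,"dz": -15,"wx": 0,"wy": 0,"wz": 0,"gripper": 5},{"dx": 1.3,"dy": 1.3,"dz": -30,"wx": 0,"wy": 0,"wz": 0,"gripper": 5},{"dx": 1.3,"dy": 1.3,"dz": -36,"wx": 0,"wy": 0,"wz": 0,"gripper": 5},{"dx": 1.3,"dy": 1.3,"dz": -39,"wx": 0,"wy": 0,"wz": 0,"gripper": 5},{"dx": 1.3,"dy": 1.3,"dz": -41,"wx": 0,"wy": 0,"wz": 0,"gripper": 5},{"dx": 1.3,"dy": 1.3,"dz": -43,"wx": 0,"wy": 0,"wz": 0,"gripper": 5},{"dx": 1.3,"dy": 1.3,"dz": -45,"wx": 0,"wy": 0,"wz": 0,"gripper": 5},{"dx": 1.3,"dy": 1.3,"dz": -46,"wx": 0,"wy": 0,"wz": 0,"gripper": 5},{"dx": 1.3,"dy": 1.3,"dz": -46,"wx": 0,"wy": 0,"wz": 0,"gripper": 5}]'

```text
clock: 13.68
eef_pos: [576.1, 67.8, 221.1]
orientation: [-0.564, 0.826, -0.0, 0.001]
contact_force: [0.9, 0.7, -1.7]
grip_width: 12.9
```

Request:
play_rows --series '[{"dx": 0,"dy": 0,"dz": -1.5,"wx": 0,"wy": 0,"wz": 0,"gripper": 5},{"dx": 0,"dy": 0,"dz": -3,"wx": 0,"wy": 0,"wz": 0,"gripper": 5},{"dx": 0,"dy": 0,"dz": -4.5,"wx": 0,"wy": 0,"wz": 0,"gripper": 5},{"dx": 0,"dy": 0,"dz": -6,"wx": 0,"wy": 0,"wz": 0,"gripper": 5},{"dx": 0,"dy": 0,"dz": -7,"wx": 0,"wy": 0,"wz": 0,"gripper": 5},{"dx": 0,"dy": 0,"dz": -7,"wx": 0,"wy": 0,"wz": 0,"gripper": 5}]'

```text
clock: 14.18
eef_pos: [576.2, 67.7, 213.7]
orientation: [-0.564, 0.826, -0.001, 0.001]
contact_force: [1.3, -0.4, -2.6]
grip_width: 13.0
```

No rim contact at foot depth 11.5 mm, so the lugs are in the slots. I push down against the spring.

Request:
play_rows --series '[{"dx": 0,"dy": 0,"dz": -2,"wx": 0,"wy": 0,"wz": 0,"gripper": 5},{"dx": 0,"dy": 0,"dz": -4,"wx": 0,"wy": 0,"wz": 0,"gripper": 5},{"dx": 0,"dy": 0,"dz": -6,"wx": 0,"wy": 0,"wz": 0,"gripper": 5},{"dx": 0,"dy": 0,"dz": -8,"wx": 0,"wy": 0,"wz": 0,"gripper": 5},{"dx": 0,"dy": 0,"dz": -10,"wx": 0,"wy": 0,"wz": 0,"gripper": 5},{"dx": 0,"dy": 0,"dz": -12,"wx": 0,"wy": 0,"wz": 0,"gripper": 5},{"dx": 0,"dy": 0,"dz": -14,"wx": 0,"wy": 0,"wz": 0,"gripper": 5},{"dx": 0,"dy": 0,"dz": -14,"wx": 0,"wy": 0,"wz": 0,"gripper": 5}]'

```text
clock: 14.85
eef_pos: [576.5, 67.7, 201.6]
orientation: [-0.564, 0.826, -0.001, 0.002]
contact_force: [-0.1, 0.7, 8.1]
grip_width: 13.1
```

Request:
play_rows --series '[{"dx": 0,"dy": 0,"dz": -1,"wx": 0,"wy": 0,"wz": 0,"gripper": 5},{"dx": 0,"dy": 0,"dz": -2,"wx": 0,"wy": 0,"wz": 0,"gripper": 5},{"dx": 0,"dy": 0,"dz": -2.8,"wx": 0,"wy": 0,"wz": 0,"gripper": 5},{"dx": 0,"dy": 0,"dz": -2.8,"wx": 0,"wy": 0,"wz": 0,"gripper": 5}]'

```text
clock: 15.18
eef_pos: [576.6, 67.6, 199.4]
orientation: [-0.564, 0.826, -0.001, 0.002]
contact_force: [-1.3, 0.5, 9.6]
grip_width: 12.8
```

Request:
play_rows --series '[{"dx": 0,"dy": -0.2,"dz": 0,"wx": 0,"wy": 0,"wz": -0.1,"gripper": 5},{"dx": -0.1,"dy": -0.4,"dz": 0,"wx": 0,"wy": 0,"wz": -0.2,"gripper": 5},{"dx": -0.2,"dy": -0.7,"dz": 0,"wx": 0,"wy": 0,"wz": -0.3,"gripper": 5},{"dx": -0.3,"dy": -0.9,"dz": 0,"wx": 0,"wy": 0,"wz": -0.4,"gripper": 5},{"dx": -0.5,"dy": -1.1,"dz": 0,"wx": 0,"wy": 0,"wz": -0.5,"gripper": 5},{"dx": -0.7,"dy": -1.3,"dz": 0,"wx": 0,"wy": 0,"wz": -0.6,"gripper": 5},{"dx": -0.9,"dy": -1.4,"dz": 0,"wx": 0,"wy": 0,"wz": -0.7,"gripper": 5},{"dx": -1.1,"dy": -1.6,"dz": 0,"wx": 0,"wy": 0,"wz": -0.8,"gripper": 5},{"dx": -1.3,"dy": -1.7,"dz": 0,"wx": 0,"wy": 0,"wz": -0.9,"gripper": 5},{"dx": -1.4,"dy": -1.8,"dz": 0,"wx": 0,"wy": 0,"wz": -1.0,"gripper": 5}]'

```text
clock: 16.02
eef_pos: [575.5, 65.6, 199.8]
orientation: [-0.097, 0.995, -0.001, 0.002]
contact_force: [-1.4, -0.4, 9.6]
grip_width: 13.1
```

```bash
cat > st.py <<'E'
from h import *
s=readout.observe();M=R.from_quat(s["orientation"]).as_matrix()
print(s["clock"],s["eef_pos"].round(1),"toolx",np.degrees(np.arctan2(M[1,0],M[0,0]))%360,"F",s["contact_force"].round(1),"T",s["wrist_torque"].round(2),s["grip_width"])
E
python3 st.py
```

```text
16.0167 [575.5  65.6 199.8] toolx 191.11174117354906 F [-1.4 -0.4  9.6] T [-0.18  0.51  0.03] 13.139532041171123
```

Request:
play_rows --series '[{"dx": -0.2,"dy": -0.1,"dz": 0,"wx": 0,"wy": 0,"wz": -0.08,"gripper": 5},{"dx": -0.4,"dy": -0.1,"dz": 0,"wx": 0,"wy": 0,"wz": -0.16,"gripper": 5},{"dx": -0.6,"dy": -0.1,"dz": 0,"wx": 0,"wy": 0,"wz": -0.24,"gripper": 5},{"dx": -0.8,"dy": -0.1,"dz": 0,"wx": 0,"wy": 0,"wz": -0.32,"gripper": 5},{"dx": -1,"dy": -0.1,"dz": 0,"wx": 0,"wy": 0,"wz": -0.38,"gripper": 5},{"dx": -1,"dy": -0.1,"dz": 0,"wx": 0,"wy": 0,"wz": -0.42,"gripper": 5},{"dx": -1,"dy": -0.1,"dz": 0,"wx": 0,"wy": 0,"wz": -0.45,"gripper": 5},{"dx": -1,"dy": -0.1,"dz": 0,"wx": 0,"wy": 0,"wz": -0.45,"gripper": 5}]'

```text
clock: 16.68
eef_pos: [574.2, 65.7, 199.7]
orientation: [0.126, 0.992, -0.0, 0.002]
contact_force: [-2.8, 0.5, 9.8]
grip_width: 12.6
```

```bash
python3 st.py
```

```text
16.6833 [574.2  65.7 199.7] toolx 165.5391982605406 F [-2.8  0.5  9.8] T [0.09 0.91 0.12] 12.59448270089517
```

Request:
play_rows --series '[{"dx": 0,"dy": 0,"dz": 0,"wx": 0,"wy": 0,"wz": -0.03,"gripper": 5},{"dx": 0,"dy": 0,"dz": 0,"wx": 0,"wy": 0,"wz": -0.06,"gripper": 5},{"dx": 0,"dy": 0,"dz": 0,"wx": 0,"wy": 0,"wz": -0.09,"gripper": 5},{"dx": 0,"dy": 0,"dz": 0,"wx": 0,"wy": 0,"wz": -0.09,"gripper": 5}]'

```text
clock: 17.02
eef_pos: [574.0, 66.0, 199.7]
orientation: [0.169, 0.986, -0.0, 0.002]
contact_force: [-2.6, -0.5, 10.2]
grip_width: 12.8
```

```bash
python3 st.py
```

```text
17.0167 [574.   66.  199.7] toolx 160.51202017094673 F [-2.6 -0.5 10.2] T [0.22 1.37 1.14] 12.798112076149435
```

Request:
play_rows --series '[{"dx": 0,"dy": 0,"dz": 1.5,"wx": 0,"wy": 0,"wz": 0,"gripper": 5},{"dx": 0,"dy": 0,"dz": 3,"wx": 0,"wy": 0,"wz": 0,"gripper": 5},{"dx": 0,"dy": 0,"dz": 4.5,"wx": 0,"wy": 0,"wz": 0,"gripper": 5},{"dx": 0,"dy": 0,"dz": 6,"wx": 0,"wy": 0,"wz": 0,"gripper": 5},{"dx": 0,"dy": 0,"dz": 6,"wx": 0,"wy": 0,"wz": 0,"gripper": 5}]'

```text
clock: 17.43
eef_pos: [573.0, 66.2, 200.2]
orientation: [0.17, 0.986, -0.001, -0.002]
contact_force: [2.4, -0.4, -12.1]
grip_width: 12.5
```

```bash
python3 st.py
```

```text
17.4333 [573.   66.2 200.2] toolx 160.47181830350976 F [  2.4  -0.4 -12.1] T [ 0.04 -1.1   1.16] 12.495303087566976
```

It is caught at 24 mm, so it is short of the stop. I push down again and turn further.

Request:
play_rows --series '[{"dx": 0,"dy": 0,"dz": -2,"wx": 0,"wy": 0,"wz": 0,"gripper": 5},{"dx": 0,"dy": 0,"dz": -4,"wx": 0,"wy": 0,"wz": 0,"gripper": 5},{"dx": 0,"dy": 0,"dz": -6,"wx": 0,"wy": 0,"wz": 0,"gripper": 5},{"dx": 0,"dy": 0,"dz": -6.5,"wx": 0,"wy": 0,"wz": 0,"gripper": 5},{"dx": 0,"dy": 0,"dz": -6.5,"wx": 0,"wy": 0,"wz": 0,"gripper": 5}]'

```text
clock: 17.85
eef_pos: [574.1, 65.8, 199.9]
orientation: [0.169, 0.986, -0.0, 0.002]
contact_force: [-3.2, 1.5, 6.7]
grip_width: 12.6
```

```bash
python3 st.py; python3 look.py w11; python3 - <<'E'
from h import *
z=np.load("pics/w11.npz");i=z["i"]
b,K,W=cam("side")
cv2.imwrite("pics/f.png",np.hstack([cv2.resize(i[130:330,150:350],(400,400),interpolation=2),cv2.resize(b[140:240,200:300],(400,400),interpolation=2)]))
E
```

```text
17.85 [574.1  65.8 199.9] toolx 160.48425362656604 F [-3.2  1.5  6.7] T [0.61 1.48 1.17] 12.57931973412878
17.85 [574.1  65.8 199.9] q [ 0.463 -0.023 -0.037  0.003 -1.554 -0.803] toolx [-0.943  0.334 -0.004] toolz [ 0.004 -0.001 -1.   ] F [-3.2  1.5  6.7] 12.57931973412878
```

View pics/f.png

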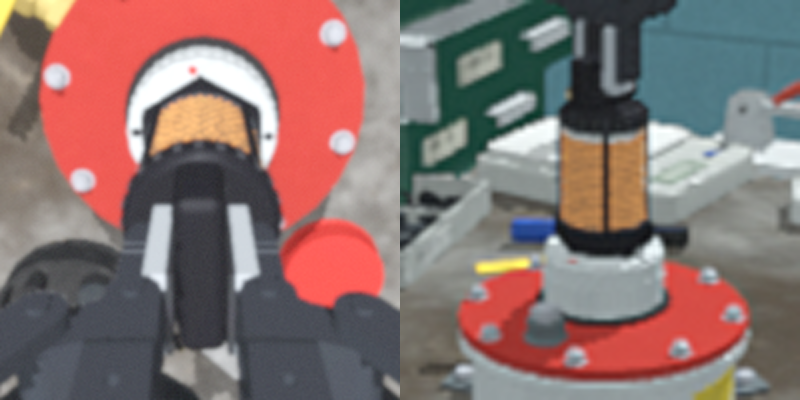

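The wing sits square in the jaws, and the hexagon corner at (200,80) is almost in line with the red dot (193,70). So it is probably at the stop, with the wound-up torque jamming the rise. I ease the torque and lift again.

Request:
play_rows --series '[{"dx": 0,"dy": 0,"dz": -0.5,"wx": 0,"wy": 0,"wz": 0,"gripper": 5},{"dx": 0,"dy": 0,"dz": -0.5,"wx": 0,"wy": 0,"wz": 0.03,"gripper": 5},{"dx": 0,"dy": 0,"dz": -0.5,"wx": 0,"wy": 0,"wz": 0.06,"gripper": 5},{"dx": 0,"dy": 0,"dz": -0.5,"wx": 0,"wy": 0,"wz": 0.06,"gripper": 5}]'

```text
clock: 18.28
eef_pos: [574.1, 65.6, 200.0]
orientation: [0.14, 0.99, -0.0, 0.002]
contact_force: [-5.1, 2.0, 8.0]
grip_width: 12.4
```

```bash
python3 st.py
```

```text
18.2833 [574.1  65.6 200. ] toolx 163.893633834251 F [-5.1  2.   8. ] T [0.72 1.84 0.12] 12.44456066251648
```

Request:
play_rows --series '[{"dx": 0,"dy": 0,"dz": 1.5,"wx": 0,"wy": 0,"wz": 0,"gripper": 5},{"dx": 0,"dy": 0,"dz": 3,"wx": 0,"wy": 0,"wz": 0,"gripper": 5},{"dx": 0,"dy": 0,"dz": 4.5,"wx": 0,"wy": 0,"wz": 0,"gripper": 5},{"dx": 0,"dy": 0,"dz": 5,"wx": 0,"wy": 0,"wz": 0,"gripper": 5}]'

```text
clock: 18.62
eef_pos: [573.9, 65.7, 204.0]
orientation: [0.141, 0.99, -0.0, 0.002]
contact_force: [-2.5, 1.3, 4.7]
grip_width: 12.8
```

```bash
python3 st.py
```

```text
18.6167 [573.9  65.7 204. ] toolx 163.81295962231536 F [-2.5  1.3  4.7] T [0.57 1.37 0.09] 12.836476915751781
```

It now rises with the spring past the 24 mm ledge, so it was at the stop. I continue up until it is held.

Request:
play_rows --series '[{"dx": 0,"dy": 0,"dz": 1.5,"wx": 0,"wy": 0,"wz": 0,"gripper": 5},{"dx": 0,"dy": 0,"dz": 3,"wx": 0,"wy": 0,"wz": 0,"gripper": 5},{"dx": 0,"dy": 0,"dz": 4,"wx": 0,"wy": 0,"wz": 0,"gripper": 5},{"dx": 0,"dy": 0,"dz": 4,"wx": 0,"wy": 0,"wz": 0,"gripper": 5}]'

```text
clock: 18.95
eef_pos: [573.9, 65.8, 206.1]
orientation: [0.14, 0.99, -0.001, 0.001]
contact_force: [-2.3, 1.4, 6.0]
grip_width: 12.4
```

```bash
python3 st.py
```

```text
18.95 [573.9  65.8 206.1] toolx 163.8677623107887 F [-2.3  1.4  6. ] T [0.49 1.28 0.14] 12.409472219244098
```

Request:
play_rows --series '[{"dx": 0,"dy": 0,"dz": 1.5,"wx": 0,"wy": 0,"wz": 0,"gripper": 5},{"dx": 0,"dy": 0,"dz": 2.5,"wx": 0,"wy": 0,"wz": 0,"gripper": 5},{"dx": 0,"dy": 0,"dz": 2.5,"wx": 0,"wy": 0,"wz": 0,"gripper": 5}]'

```text
clock: 19.2
eef_pos: [573.6, 66.0, 206.3]
orientation: [0.14, 0.99, -0.001, -0.001]
contact_force: [0.1, 1.8, -3.9]
grip_width: 12.9
```

```bash
python3 st.py
```

```text
19.2 [573.6  66.  206.3] toolx 163.87666046687335 F [ 0.1  1.8 -3.9] T [ 0.45 -0.14  0.12] 12.897390105890903
```

It stops at 19 mm depth and the force reverses, so it is locked. I let go and lift away.

Request:
play_rows --series '[{"dx": 0,"dy": 0,"dz": 0,"wx": 0,"wy": 0,"wz": 0,"gripper": 20},{"dx": 0,"dy": 0,"dz": 0,"wx": 0,"wy": 0,"wz": 0,"gripper": 45},{"dx": 0,"dy": 0,"dz": 0,"wx": 0,"wy": 0,"wz": 0,"gripper": 45},{"dx": 0,"dy": 0,"dz": 0,"wx": 0,"wy": 0,"wz": 0,"gripper": 45},{"dx": 0,"dy": 0,"dz": 20,"wx": 0,"wy": 0,"wz": 0,"gripper": 45},{"dx": 0,"dy": 0,"dz": 50,"wx": 0,"wy": 0,"wz": 0,"gripper": 45},{"dx": 0,"dy": 0,"dz": 80,"wx": 0,"wy": 0,"wz": 0,"gripper": 45},{"dx": -20,"dy": -20,"dz": 90,"wx": 0,"wy": 0,"wz": 0,"gripper": 45},{"dx": -50,"dy": -45,"dz": 90,"wx": 0,"wy": 0,"wz": 0,"gripper": 45},{"dx": -70,"dy": -70,"dz": 90,"wx": 0,"wy": 0,"wz": 0,"gripper": 45}]'

```text
clock: 20.03
eef_pos: [502.7, -4.7, 299.1]
orientation: [0.14, 0.99, -0.0, 0.001]
contact_force: [-0.5, -0.6, 0.3]
grip_width: 45.0
```

```bash
python3 st.py; python3 - <<'E'
from h import *
a,K,W=cam("scene");b,K2,W2=cam("side")
print("side foot-collar: cage bottom expected", proj(K2,W2,np.array([574.3,68,87+44])), "cap top", proj(K2,W2,np.array([574.3,68,87+111])),"wing top",proj(K2,W2,np.array([574.3,68,87+140])), "if at 24:",proj(K2,W2,np.array([574.3,68,82+140])))
cv2.imwrite("pics/g.png",np.hstack([cv2.resize(a[90:290,160:320],(400,500),interpolation=2),cv2.resize(b[110:230,200:296],(400,500),interpolation=2)]))
E
```

```text
20.0333 [502.7  -4.7 299.1] toolx 163.93559524058992 F [-0.5 -0.6  0.3] T [-0.13 -0.05  0.01] 45.04128257334741
side foot-collar: cage bottom expected [251.08326504 190.542512  ] cap top [251.15214296 162.24777399] wing top [251.18306889 149.54354387] if at 24: [251.17768716 151.75433378]
```

View pics/g.png

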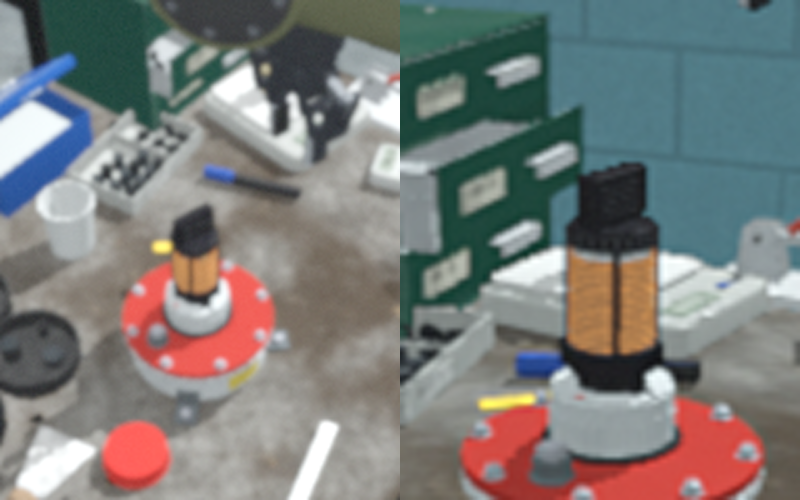

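The breather stands upright in the collar, free of the gripper. Its wing top is at side row ≈150, where 149.5 is predicted for locked and 151.8 for 24 mm deep. The beaker, marker and dust cap are where they were, so I hand in.

```bash
python3 -c "
from h import *
print(job.finish_job())"
```

```text
the job is handed in; nothing more can be done
None
```

The fresh breather is fitted in the tank port and locked, and the job is handed in at about 20 s on the robot's clock. I stood it on its spigot on the worktop and let go. Then I took it by the wing, set it in the slots without touching the rim, pushed it to about 26 mm and turned it clockwise to the stop.

- **First lift failed:** the breather stayed caught at about 24 mm. I read this as the leftover twist (1.1 N m) jamming it at the stop. I pushed down again and eased the twist, and then it rose with the spring.
- **Lock:** while I still held it, the foot stopped about 19 mm below the rim and the force reversed from +6 N to −4 N as I pulled up.
- **After letting go:** the last pictures show it upright and clear of the gripper. Its wing top is at about row 150, where 149.5 is predicted for locked and 151.8 for unlocked. That difference is small, so the lock rests mainly on the force and height readings.
- **Other things:** I touched nothing else on purpose. The beaker, marker and dust cap look where they were. The spent breather, scraper, caliper and timer were out of view or only partly in it, so I did not check them at the end.

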